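Hang up the capsule caddy and hold the capsule chest open

ROBOT

A 6-joint arm with a two-finger parallel gripper is mounted at the origin on the work surface. World frame = base frame: x ahead of the robot, y to its left, z up, the work surface at z = 0. Lengths are in mm, angles in rad, forces in N, time in s.
With the tool pointing down it reaches from about 350 to 775 mm from the base axis. Payload 7.3 kg.
Tool frame: the origin (TCP) lies on the centre line of the jaws, within the pads' length; the fingertips stand 22 mm ahead of it and the grasp point (between the pads) lies 3 mm ahead of it; z points along the fingers, y is the direction in which the jaws open and shut (so a half turn about z gives the same grasp; the last joint's range is limited). The gripper opens to 92 mm and grips with 3 to 60 N. Pads are 19 mm wide; open, the fingers measure 130 mm over their backs; the gripper's body (75 mm by 190 mm) begins 47 mm behind the grasp point.
Start: joints at [1.027, 0.342, 1.524, -0, 1.275, -0.146], TCP at [203.367, 484.03, 248.741] pointing down, gripper open.
Joint ranges: [-2.53, 2.53], [-0.77, 2.02], [0.04, 2.7], [-1, 4.14], [0.28, 2.66], [-3.11, 3.11]. Speed limits (rad/s): [2.57, 2.57, 3.14, 3.14, 3.14, 3.14].

INTERFACE

Orientations are given as [roll, pitch, yaw] about the fixed x, y, z axes, in that order (R = Rz(yaw) Ry(pitch) Rx(roll)).
In Python, from plant import bot gives the robot as it stands.
- The arm moves only by the tool play_rows, never from a script. Its argument "moves" is one flat list of numbers, 5 for each row, row after row: the closure in counts, from 0 (fully open) to 255 (shut), then the shift along the tool's x, y, z in mm, then the turn about the tool's z in degrees. A call has 1 to 8 rows; each row is the pose to reach, as a shift and turn from the pose commanded when the call began, along the tool's axes at that moment; what a row does not reach only later rows make up. A row lasts 1/12 s, in which the tool goes at most 41.7 mm and 7.16 degrees, less where a joint would pass 70% of its speed; a pose out of reach is approached as far as the arm can. A call with a gripper value outside its range is refused whole. The fingers move at their own pace and stop on an object; the grip force is fixed at half the most. Time passes only in rows, so rows that repeat a pose let the fingers close. It gives the time, the measured TCP pose, the force and the opening at its end, in the units of the state.
- bot.get_obs(): the state, without advancing time (a new reading comes with each control period).
- bot.capture(name): name is "scene" or "top"; returns a dict with "color" (420x560x3 uint8, red, green, blue), "fx", "fy", "cx", "cy" (pixels), "world_to_cam" (4x4, takes a point from world to camera coordinates). Camera axes: x right, y down, z forward; pixel columns grow to the right and rows downward; lengths in mm; the calibration is good to about 2 mm. A picture is of the moment at which its call begins. There is no depth.
- bot.close_job(): hands the job in, once; it reports no verdict.
The state is a dict: "time": time; "joint_positions": joint angles; "dq": joint speeds; "tau": joint torques, N m; "tool_pos": TCP position; "tcp_rot": TCP orientation; "contact_force": force on the tool from outside, world axes, zero at the start; "moment": the same for the moment, N m; "grip_width": finger opening in mm.
Only numpy, scipy, OpenCV 4.12 (cv2) and the standard library are available. Lean on these libraries where they do the work, as an engineer would, in place of code of your own. Each camera call takes 0.05 s, during which the arm holds its last target.

TASK

The capsule caddy has been left standing on the capsule chest: keeping it upright, hook it over the counter rail in the half nearest the chest and slide it along the rail, hanging, right up to the far post, and leave it hanging there. Then lift the lid of the chest by its bar pull and hold it open at 60 degrees so that the chest can be restocked; the lid falls shut if let go, so finish while still holding it there. Leave everything else on the counter where it is.

Things in the scene. Friction and masses are not known exactly. Their poses are not given: they have to be found in the camera images.
- chest: Capsule chest: fixed light-wood box of coffee capsules with a hinged glass-paned lid, 200 (x) x 260 (y) x 114 mm high with the lid shut. Origin: centre of its underside, on the counter. Its front (pull side) looks to its own -x, roughly towards the robot. The lid's hinge line runs along its y, at x = +100, z = 96 mm.
- lid (a joint): Opening angle of the chest's lid, rad: 0 shut, grows as its front edge is lifted (60 degrees = 1.047), stop at 1.75. Nothing holds it: let go below 90 degrees it falls shut. The lid, 18 mm thick, its underside in the plane of the hinge line, weighs 0.6 to 0.98 kg with its pull; lifting straight up at the pull takes 2.5 to 4.5 N.
- pull (a point): The lid's bar pull: round steel bar, 12 mm thick, 120 mm long, level, along the chest's y, on studs 50 mm either side of its middle. Origin: middle of the bar. Bar axis 40 mm out from the lid's front edge (34 mm free gap), 240 mm from the hinge line, 9 mm above the lid's underside: shut, at (-140, 0, 105) mm in the chest's frame. Axes turn with the lid. The round bar can turn between the fingers.
- caddy: Capsule caddy: loose open steel box, 60 (x) x 90 (y) x 62 mm high, 0.25 to 0.42 kg, some capsules in it; stands on the chest's lid. Origin: centre of its underside. A strap 28 mm wide (y) rises from its -x (robot) side, leans in below 108 mm height and forms a square hook over the middle, 28 mm wide in x: graspable from above across x at heights 126 to 159 mm.
- caddy_hook (a point): Middle of the underside of the hook's top, at (0, 0, 155) mm in the caddy's frame; it rests on the rail when hung. The hook is 20 mm wide inside; its free leg, on the caddy's +x side, ends 126 mm high, so the rail enters from the +x side between that end and the box's rim (62 mm high), then the caddy is lowered.
- rail: Counter rail: fixed level round steel bar, 12 mm thick, along its own y, its top 250 mm above the counter, between two posts 14 mm thick centred at y = -160 and +160 mm, each topped by a ball to 262 mm. Origin: on the counter under the bar's middle. The far post is the one farther from the chest; against it the caddy's middle is 108 mm from the rail's middle.
- glasses_tall: Bystander, loose: stack of three upturned nested drinking glasses, 74 mm across, 156 mm high. Origin: centre of its underside.
- glasses_short: Bystander, loose: stack of two upturned nested drinking glasses, 74 mm across, 104 mm high. Origin: centre of its underside.
- cup: Bystander, loose: white espresso cup, 64 mm across, 58 mm high, behind the rail. Origin: centre of its underside.
- mug: Bystander, loose: blue mug, 80 mm across, 92 mm high, handle on its +y side, in front of the rail. Origin: centre of its underside.
- stray_pod: Bystander, loose: single coffee capsule standing on its rim, 37 mm across, 29 mm high, in front of the chest. Origin: centre of its underside.
- spoon: Bystander, loose: steel spoon 140 mm long lying on the counter, its length along its own x. Origin: centre of its underside.
- sugar_bowl: Bystander, loose: white lidded sugar bowl, 98 mm across, 86 mm high, at the back. Origin: centre of its underside.
Not all that is in view belongs to the job. Leave any orange look-alike of the caddy alone.

How it is judged:
By the outcome, as a careful person would: the job done as asked, in the order asked, and still so for the second after the job is handed in, while the arm keeps its last pose, push and grip.
It also fails if it takes over 64 s, if anything falls off the work surface, if the arm or the gripper's body presses on something with over 40 N, if the wrist force passes 120 N, or if a joint passes its speed limit or range.

## Working session

There is one attempt and no reset: what is moved stays moved. The work goes in short steps, Python scripts to look and compute and a tool call to move; the robot and the scene stay as the last step left them, time stands still between calls to the robot, and variables do not carry over. Pictures are saved under pics/ and viewed, and the job is handed in when it is done.

Besides the shell and the picture viewer there is one more tool, called after "Emit:" by a JSON object that holds its "fn" and its "kwargs". play_rows: Moves the arm, as the interface text tells. Its arguments: {"type":"object","properties":{"moves":{"type":"array","items":{"type":"number"}}},"required":["moves"]}

```bash
ls; mkdir -p pics; python3 - <<'E'
from plant import bot
import cv2,pickle
print(bot.get_obs())
for n in("scene","top"):
    c=bot.capture(n); cv2.imwrite(f"pics/{n}0.png",cv2.resize(c["color"][:,:,::-1],None,fx=1.4,fy=1.4,interpolation=cv2.INTER_CUBIC)); pickle.dump(c,open(n+"0.pkl","wb"))
    print(n,c["fx"],c["fy"],c["cx"],c["cy"],c["world_to_cam"].round(4).tolist())
E
```

```text
pics
{'time': 0.0, 'joint_positions': array([ 1.02701848e+00,  3.42711857e-01,  1.52502706e+00, -2.53080401e-05,
        1.27541216e+00, -1.46015285e-01]), 'dq': array([ 1.96409634e-03,  5.51276989e-04, -1.20843709e-03,  1.78222994e-03,
        7.55211082e-05, -5.45088855e-05]), 'tau': array([-1.27843330e-03, -4.31239164e+01, -2.44216543e+01,  7.17010559e-02,
        5.58729633e-02, -1.11379027e-04]), 'tool_pos': array([203.15510922, 483.68408039, 248.04708152]), 'tcp_rot': array([-3.14004729e+00, -2.02802878e-04,  2.74383732e+00]), 'contact_force': array([ 0.16322256, -0.10506819,  0.23073932]), 'moment': array([ 0.00272002, -0.02649773,  0.01525342]), 'grip_width': 91.83007158584174}
scene 480.60549454222564 480.60549454222564 275.1670870737858 202.1834995857982 [[-0.8692, 0.4943, 0.0149, 498.8152], [0.3829, 0.6918, -0.6122, -131.0089], [-0.3129, -0.5264, -0.7906, 1616.4352], [0.0, 0.0, 0.0, 1.0]]
top 428.9635270372687 428.9635270372687 284.200478192773 209.33947694093078 [[0.0008, -1.0, 0.0025, -4.7708], [-0.9914, -0.0011, -0.1311, 601.7799], [0.1311, -0.0023, -0.9914, 1067.7711], [0.0, 0.0, 0.0, 1.0]]
```

View pics/scene0.png

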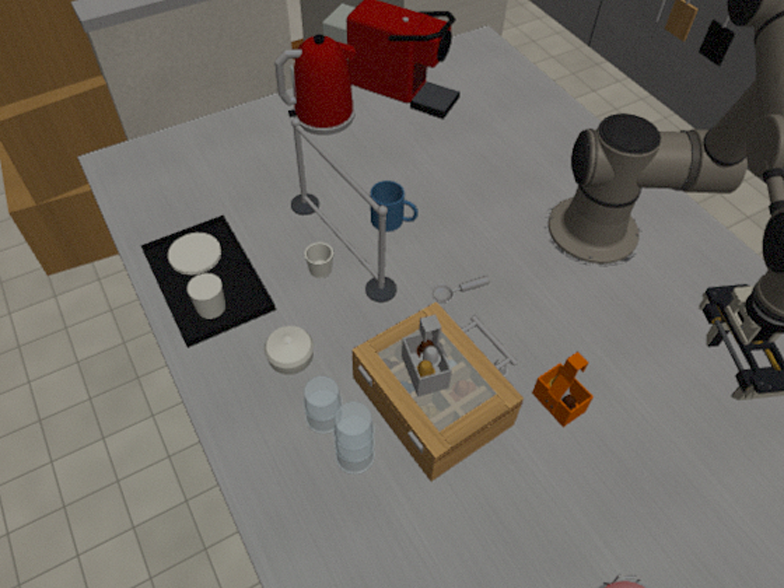

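View pics/top0.png

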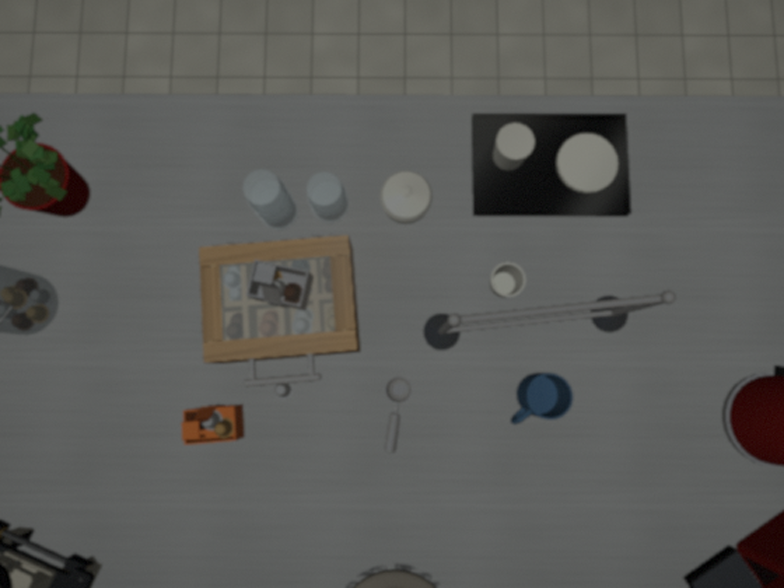

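The wanted caddy could be either of two things:
- the steel caddy on the chest, at scene (425,360) and top (280,285)
- the orange caddy on the counter, at scene (563,390) and top (212,424)

The description fits the steel one on the lid. The rail runs from scene (383,210) to (296,122), and the chest end of it is the near one. I'll take close crops next.

```bash
python3 - <<'E'
import cv2,pickle
def crop(n,x0,y0,w,h,f,out):
    im=pickle.load(open(n+"0.pkl","rb"))["color"][y0:y0+h,x0:x0+w,::-1]
    im=cv2.convertScaleAbs(im,alpha=1.5,beta=10)
    im=cv2.resize(im,None,fx=f,fy=f,interpolation=cv2.INTER_CUBIC)
    for i in range(0,w,10):
        cv2.line(im,(i*f,0),(i*f,6 if (x0+i)%50 else 14),(0,255,255),1)
        if (x0+i)%50==0: cv2.putText(im,str(x0+i),(i*f,26),0,.4,(0,255,255),1)
    for i in range(0,h,10):
        cv2.line(im,(0,i*f),(6 if (y0+i)%50 else 14,i*f),(0,255,255),1)
        if (y0+i)%50==0: cv2.putText(im,str(y0+i),(16,i*f+4),0,.4,(0,255,255),1)
    cv2.imwrite(out,im)
crop("scene",240,210,140,140,4,"pics/s_chest.png")
crop("top",130,160,135,130,5,"pics/t_chest.png")
crop("scene",190,70,110,160,4,"pics/s_rail.png") if 0 else crop("scene",190,75,110,148,4,"pics/s_rail.png")
crop("top",290,180,200,130,4,"pics/t_rail.png")
E
```

```text
(no output)
```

View pics/s_chest.png

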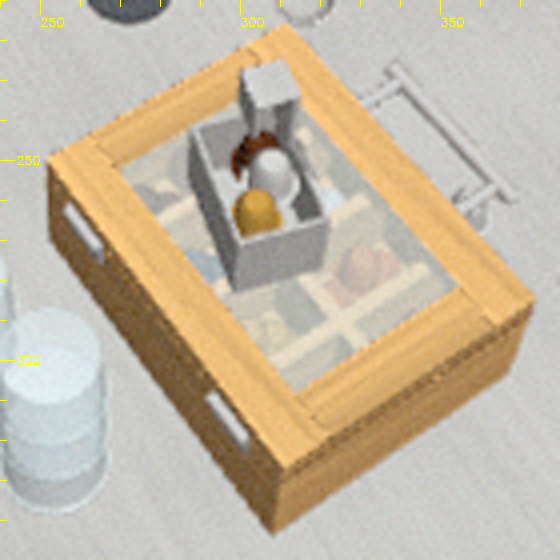

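View pics/t_chest.png

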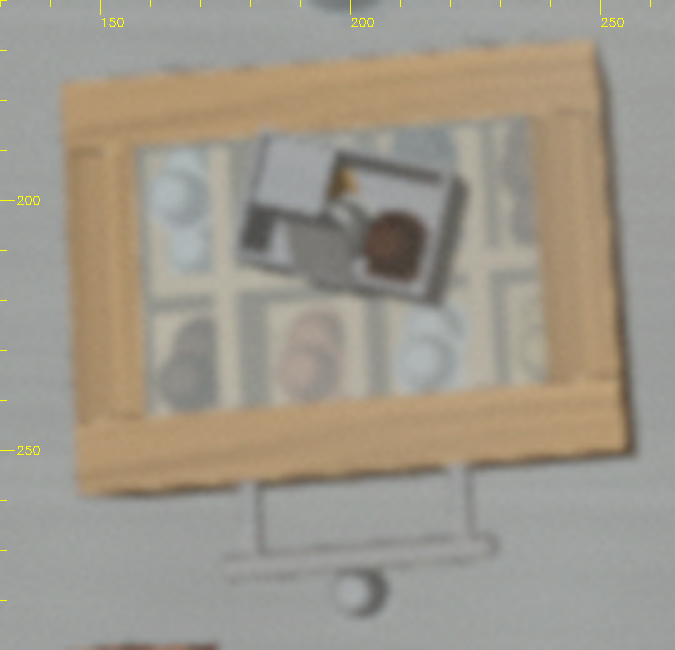

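View pics/s_rail.png

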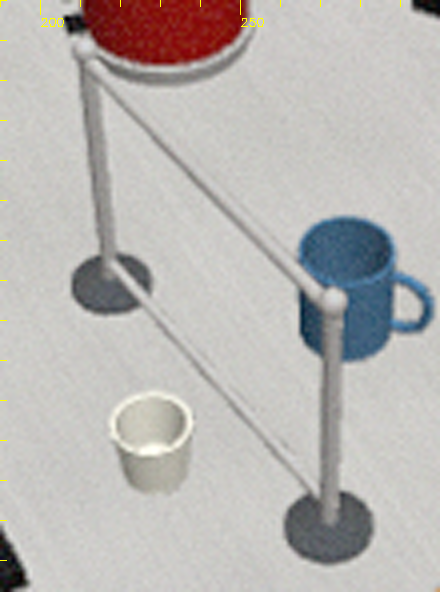

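View pics/t_rail.png

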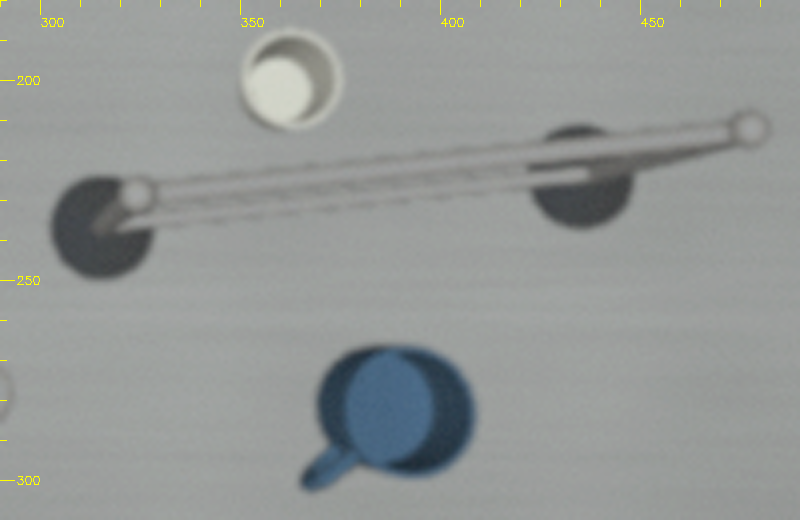

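```bash
cat > h.py <<'E'
import numpy as np,pickle,cv2
from scipy.optimize import least_squares
C={n:pickle.load(open(f"{n}0.pkl","rb")) for n in("scene","top")}
def proj(n,P,c=None):
    c=c or C[n]; P=np.atleast_2d(P).astype(float); q=P@c["world_to_cam"][:3,:3].T+c["world_to_cam"][:3,3]
    return np.c_[c["fx"]*q[:,0]/q[:,2]+c["cx"],c["fy"]*q[:,1]/q[:,2]+c["cy"]]
def onz(n,uv,z):
    c=C[n];R=c["world_to_cam"][:3,:3];t=c["world_to_cam"][:3,3]
    o=-R.T@t;d=R.T@np.array([(uv[0]-c["cx"])/c["fx"],(uv[1]-c["cy"])/c["fy"],1]);return o+d*(z-o[2])/d[2]
def tri(a,b):
    r=least_squares(lambda p:np.r_[(proj("scene",p)-a)[0],(proj("top",p)-b)[0]],[500,0,100]);return r.x,np.abs(r.fun).max()
def T(p,pts):
    x,y,th=p[:3];z=p[3] if len(p)>3 else 0
    P=np.array(pts,float);c,s=np.cos(th),np.sin(th)
    return np.c_[x+c*P[:,0]-s*P[:,1],y+s*P[:,0]+c*P[:,1],z+P[:,2]]
def fit(x0,obs):
    f=lambda p:np.concatenate([(proj(n,T(p,[pt]))-uv)[0] for n,pt,uv in obs])
    r=least_squares(f,x0,loss="soft_l1");return r.x,f(r.x).reshape(-1,2)
E
python3 - <<'E'
from h import *
np.set_printoptions(suppress=True,precision=1)
for n in C: c=C[n]; print(n,-c["world_to_cam"][:3,:3].T@c["world_to_cam"][:3,3])
print([tri(a,b) for a,b in [((211,87),(477.25,212.25)),((273.5,150),(324.25,228.75))]])
for n,uv in [("scene",(217.75,146)),("scene",(272.25,206.5)),("top",(315.5,237)),("top",(435.25,224.25))]: print(onz(n,uv,4))
print("chest corners",[tri(a,b) for a,b in [((252,250),(249.4,168)),((311.3,327.5),(142.4,176.6)),((373.3,285),(146,258.8)),((311.8,216.3),(256.6,250.4))]])
print("pull",[tri(a,b) for a,b in [((338.75,227),(229.4,269)),((368.5,259.5),(175,274))]])
for n,uv in [("scene",(252,250)),("scene",(311.3,327.5)),("scene",(373.3,285)),("scene",(311.8,216.3)),("top",(249.4,168)),("top",(142.4,176.6)),("top",(146,258.8)),("top",(256.6,250.4))]: print(onz(n,uv,114))
# hook top corners
print("hook",[tri(a,b) for a,b in [((300,227.5),(194.5,202)),]])
for n,q in [("scene",[(240,70),(283,60),(299,97),(255,112)]),("top",[(262,133),(338,150),(325,212),(250,195)])]:
    f,ox,oy=(4,240,210) if n=="scene" else (5,130,160)
    q=[onz(n,(ox+a/f,oy+b/f),273) for a,b in q];print(n,np.array(q),np.mean(q,0))
E
```

```text
scene [ 989.5  695.  1190.3]
top [ 456.6   -1.6 1137.5]
[(array([ 568.7, -406.8,  250.6]), np.float64(0.43802229161042305)), (array([533.5, -86.9, 251.3]), np.float64(0.15128517089061688))]
[ 571.8 -401.7    4. ]
[536.3 -84.6   4. ]
[532.8 -87.1   4. ]
[ 567.  -405.4    4. ]
chest corners [(array([694.3,  82.1, 106.8]), np.float64(0.4552009863042201)), (array([672.6, 342.6, 108.4]), np.float64(0.2032613866346651)), (array([474.3, 324.5, 108.3]), np.float64(0.45532065176257674)), (array([493.6,  62.6, 100.8]), np.float64(0.22041507155853424))]
pull [(array([448.3, 128.1,  99.2]), np.float64(0.7491688018541822)), (array([438.1, 255.8, 103. ]), np.float64(0.256037640539887))]
[695.4  87.  114. ]
[673.8 344.7 114. ]
[478.  325.9 114. ]
[499.1  70.6 114. ]
[693.5  80.9 114. ]
[671.8 340.5 114. ]
[473.4 323.2 114. ]
[493.5  61.5 114. ]
hook [(array([596.2, 176.2, 257.9]), np.float64(5.525466507190231))]
scene [[612.8 176.8 273. ]
 [587.1 182.9 273. ]
 [592.9 209.3 273. ]
 [620.5 205.8 273. ]] [603.3 193.7 273. ]
top [[617.6 204.6 273. ]
 [610.6 173.4 273. ]
 [585.  178.  273. ]
 [591.9 208.7 273. ]] [601.3 191.2 273. ]
```

```bash
cat > fit1.py <<'E'
from h import *
np.set_printoptions(suppress=True,precision=2)
t=lambda a,b:(130+a/5,160+b/5); s=lambda a,b:(240+a/4,210+b/4)
# caddy: hook top z159 corners, rim z62
obs=[("top",(14,14,159),t(262,133)),("top",(14,-14,159),t(338,150)),("top",(-14,-14,159),t(325,212)),("top",(-14,14,159),t(250,195)),
("scene",(14,-14,159),s(240,70)),("scene",(-14,-14,159),s(283,60)),("scene",(-14,14,159),s(299,97)),("scene",(14,14,159),s(255,112)),
("top",(-30,45,62),t(240,260)),("top",(-30,-45,62),t(440,300)),("top",(30,-45,62),t(465,178)),
("scene",(30,-45,62),s(190,132)),("scene",(30,45,62),s(238,240)),("scene",(-30,45,62),s(327,217))]
f=lambda p:np.concatenate([(proj(n,T([*p[:3],114],[pt]))-np.array(uv)-(p[3:5] if n=="scene" else p[5:7]))[0] for n,pt,uv in obs]+[p[3:]*.7])
r=least_squares(f,[600,192,-.2,0,0,0,0]);print(r.x);print(r.fun[:-4].reshape(-1,2))
cad=r.x[:3]
print("mug rim top",onz("top",(388,282),92), "bottom-ish",onz("scene",(276,159.5),0))
im={}
for n,w in(("top",(130,160,135,130,5)),("scene",(240,210,140,140,4))):
    x0,y0,W,H,k=w
    I=cv2.resize(C[n]["color"][y0:y0+H,x0:x0+W,::-1],None,fx=k,fy=k,interpolation=cv2.INTER_CUBIC)
    def poly(P,col):
        q=((proj(n,P)-(x0,y0)+.0)*k).astype(int);cv2.polylines(I,[q.reshape(-1,1,2)],True,col,1)
    for z,h,hh in((62,30,45),(159,14,14),(0,30,45)):
        poly(T([*cad,114],[(-h,-hh,z),(h,-hh,z),(h,hh,z),(-h,hh,z)]),(0,0,255))
    ch=[584.8,204.3,.087]
    poly(T(ch,[(-100,-130,114),(100,-130,114),(100,130,114),(-100,130,114)]),(0,255,0))
    poly(T(ch,[(-140,-60,105),(-140,60,105)]),(0,255,0))
    cv2.imwrite(f"pics/fit_{n}.png",I); im[n]=cv2.resize(I,(400,400))
cv2.imwrite("pics/fit.png",np.hstack([im["top"],im["scene"]]))
E
python3 fit1.py
```

```text
[601.6  191.35  -0.2    0.17  -0.74  -1.19  -0.94]
[[ 2.34  0.71]
 [ 0.49 -0.01]
 [ 0.    0.87]
 [ 1.6   1.57]
 [-0.52  0.12]
 [-0.01 -0.37]
 [ 0.32 -0.13]
 [-0.09 -0.8 ]
 [-1.2  -0.67]
 [-2.3  -0.8 ]
 [-1.51 -2.14]
 [-0.35 -1.4 ]
 [-0.1   1.54]
 [ 0.83  0.68]]
mug rim top [ 418.79 -253.96   92.  ] bottom-ish [ 426.18 -254.08    0.  ]
```

View pics/fit.png

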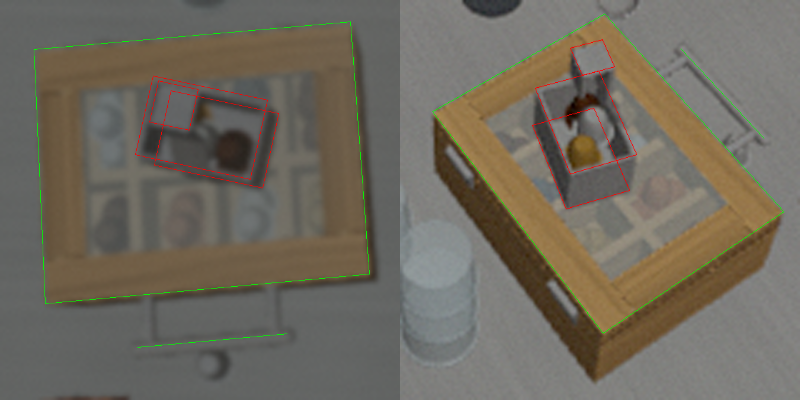

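```bash
cat >> h.py <<'E'
def rel(target,yaw_deg,obs):
    "tool-frame shift and turn to reach world target, from measured pose (tool down)"
    from scipy.spatial.transform import Rotation as Ro
    R=Ro.from_euler("xyz",obs["tcp_rot"]).as_matrix()
    d=R.T@(np.array(target,float)-obs["tool_pos"])
    y=np.degrees(obs["tcp_rot"][2]); t=(y-yaw_deg+180)%360-180
    return d.round(1),round(t,1)
def st():
    from plant import bot
    o=bot.get_obs();print("t",round(o["time"],2),"pos",o["tool_pos"].round(1),"yaw",np.degrees(o["tcp_rot"]).round(2),"F",o["contact_force"].round(1),"M",o["moment"].round(2),"w",round(o["grip_width"],1));return o
E
python3 -c "
from h import *
o=st();print(rel((602,192,320),78,o))"
```

```text
t 0.1 pos [203.2 483.7 248.1] yaw [-1.7992e+02 -1.0000e-02  1.5721e+02] F [ 0.4 -0.7  0.3] M [-0.02  0.01  0.03] w 92.3
(array([-480.7, -114.6,  -71.8]), np.float64(79.2))
```

Emit:
{"fn": "play_rows", "kwargs": {"moves": [0,0,0,-42,7,0,0,0,-72,14,0,-40,-10,-72,21,0,-80,-20,-72,28,0,-120,-29,-72,35,0,-160,-38,-72,42,0,-200,-48,-72,49,0,-240,-57,-72,56]}}

```text
time: 0.77
tool_pos: [403.6, 336.9, 320.5]
tcp_rot: [-3.141, 0.0, 1.761]
contact_force: [1.2, 0.7, 0.6]
grip_width: 91.7
```

```bash
python3 -c "
from h import *
o=st();print(rel((602,192,320),78,o))"
```

```text
t 0.77 pos [403.6 336.9 320.5] yaw [-1.7997e+02  1.0000e-02  1.0087e+02] F [1.2 0.7 0.6] M [-0.06  0.02 -0.02] w 91.7
(array([-179.7,  167.5,    0.4]), np.float64(22.9))
```

Emit:
{"fn": "play_rows", "kwargs": {"moves": [0,-26,24,0,5,0,-52,48,0,10,0,-78,73,0,15,0,-104,97,0,20,0,-130,121,0,23,0,-156,145,0,23,0,-180,167,0,23,0,-180,167,0,23]}}

```text
time: 1.43
tool_pos: [605.0, 189.9, 318.7]
tcp_rot: [-3.141, 0.002, 1.36]
contact_force: [-0.8, 0.2, -0.5]
grip_width: 92.1
```

```bash
cat >> h.py <<'E'
def snap(tag,boxes):
    from plant import bot
    ims=[]
    for n,(x0,y0,w,h) in boxes.items():
        c=bot.capture(n);pickle.dump(c,open(f"{n}_{tag}.pkl","wb"))
        ims.append(cv2.resize(cv2.convertScaleAbs(c["color"][y0:y0+h,x0:x0+w,::-1],alpha=1.5),(400,int(400*h/w)),interpolation=cv2.INTER_CUBIC))
    H=max(i.shape[0] for i in ims)
    cv2.imwrite(f"pics/{tag}.png",np.hstack([cv2.copyMakeBorder(i,0,H-i.shape[0],0,0,cv2.BORDER_CONSTANT) for i in ims]))
E
python3 -c "
from h import *
o=st();print(rel((602,192,262),78,o))
snap('a1',dict(top=(130,160,135,130),scene=(240,190,140,140)))"
```

```text
t 1.43 pos [605.  189.9 318.7] yaw [-1.7998e+02  1.3000e-01  7.7910e+01] F [-0.8  0.2 -0.5] M [-0.1   0.09  0.  ] w 92.1
(array([ 1.5, -3.4, 56.6]), np.float64(-0.1))
```

View pics/a1.png

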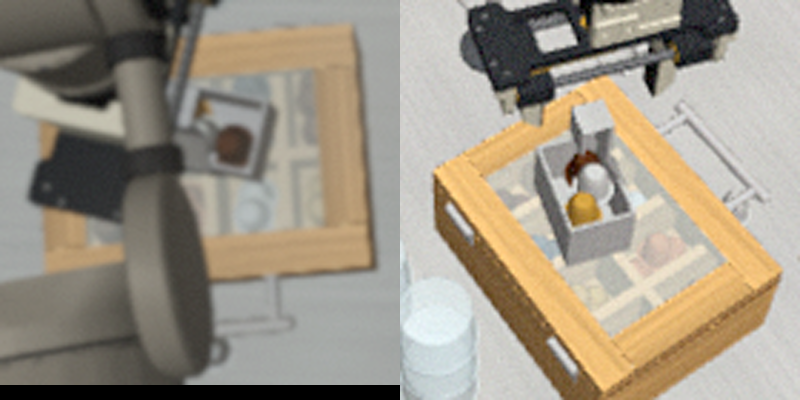

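The open fingers, at crop (530,105) and (665,80), straddle the steel hook at (590,115) with the yaw matched. I'll lower now.

Emit:
{"fn": "play_rows", "kwargs": {"moves": [0,1.5,-3.4,15,0,0,1.5,-3.4,30,0,0,1.5,-3.4,45,0,0,1.5,-3.4,56,0,0,1.5,-3.4,56,0]}}

```text
time: 1.95
tool_pos: [596.1, 197.6, 262.3]
tcp_rot: [-3.137, 0.002, 1.367]
contact_force: [-0.1, -0.2, -0.3]
grip_width: 91.9
```

```bash
python3 -c "
from h import *
o=st()
snap('a2',dict(top=(130,160,135,130),scene=(240,190,140,140)))"
```

```text
t 1.95 pos [596.1 197.6 262.3] yaw [-1.7972e+02  9.0000e-02  7.8300e+01] F [-0.1 -0.2 -0.3] M [-0.01  0.06  0.01] w 91.9
```

View pics/a2.png

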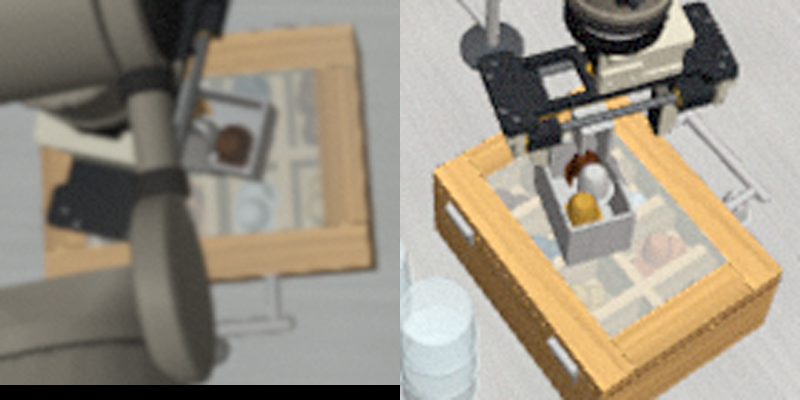

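```bash
python3 -c "
from h import *
o=st();print(rel((602,191.5,262),78,o))"
```

```text
t 2.05 pos [597.5 197.5 265.1] yaw [-179.97   -0.     78.28] F [0.1 0.5 1.2] M [-0.07  0.03 -0.01] w 91.7
(array([-5. ,  5.6,  3.1]), np.float64(0.3))
```

Emit:
{"fn": "play_rows", "kwargs": {"moves": [0,-5,5.5,3,0,0,-5,5.5,3,0,0,-5,5.5,3,0,0,-5,5.5,3,0]}}

```text
time: 2.38
tool_pos: [602.9, 190.4, 262.2]
tcp_rot: [3.141, -0.0, 1.365]
contact_force: [-0.7, -0.1, 0.4]
grip_width: 91.7
```

```bash
python3 -c "
from h import *
o=st()
snap('a3',dict(scene=(240,190,140,140)))"
```

```text
t 2.38 pos [602.9 190.4 262.2] yaw [ 1.7996e+02 -3.0000e-02  7.8180e+01] F [-0.7 -0.1  0.4] M [-0.11  0.05 -0.  ] w 91.7
```

View pics/a3.png

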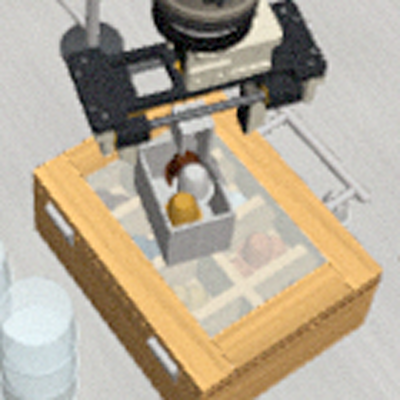

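The hook sits midway between the fingers, at crop (195,130). I'll close the gripper.

Emit:
{"fn": "play_rows", "kwargs": {"moves": [120,0,0,0,0,160,0,0,0,0,255,0,0,0,0,255,0,0,0,0,255,0,0,0,0,255,0,0,0,0,255,0,0,0,0,255,0,0,0,0]}}

```text
time: 3.1
tool_pos: [602.7, 190.6, 261.7]
tcp_rot: [-3.142, -0.0, 1.365]
contact_force: [-0.3, -0.1, 0.2]
grip_width: 43.1
```

Emit:
{"fn": "play_rows", "kwargs": {"moves": [255,0,0,0,0,255,0,0,0,0,255,0,0,0,0,255,0,0,0,0]}}

```text
time: 3.43
tool_pos: [602.5, 190.6, 261.6]
tcp_rot: [-3.141, 0.0, 1.365]
contact_force: [-0.4, 0.3, -0.8]
grip_width: 28.0
```

```bash
python3 -c "
from h import *
o=st()
snap('a4',dict(top=(130,160,135,130),scene=(240,190,140,140)))"
```

```text
t 3.43 pos [602.5 190.6 261.6] yaw [-179.97    0.     78.21] F [-0.4  0.3 -0.8] M [-0.11  0.22  0.01] w 28.0
```

View pics/a4.png

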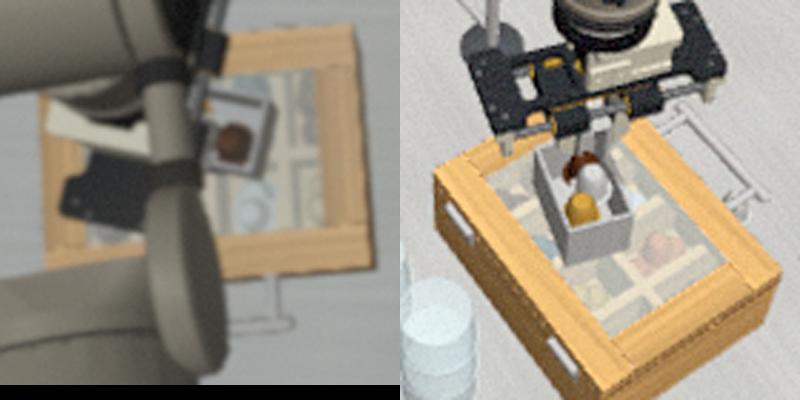

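The grip reads 28.0 mm, which matches the hook width. I'll lift and work out the way to the rail.

Emit:
{"fn": "play_rows", "kwargs": {"moves": [255,0,0,-8,0,255,0,0,-20,0,255,0,0,-35,0,255,0,0,-50,0,255,0,0,-60,0,255,0,0,-60,0,255,0,0,-60,0]}}

```text
time: 4.12
tool_pos: [602.8, 190.5, 321.8]
tcp_rot: [3.141, -0.0, 1.365]
contact_force: [0.6, -0.9, -5.0]
grip_width: 28.0
```

```bash
python3 -c "
from h import *
o=st();print(rel((450,50,315),96.3,o),rel((460,-180,315),96.3,o))
snap('a5',dict(top=(130,160,135,130),scene=(240,190,140,140)))"
```

```text
t 4.12 pos [602.8 190.5 321.8] yaw [ 1.7997e+02 -1.0000e-02  7.8210e+01] F [ 0.6 -0.9 -5. ] M [-0.1   0.03 -0.01] w 28.0
(array([-168.8, -120.8,    6.7]), np.float64(-18.1)) (array([-391.9,  -64. ,    6.7]), np.float64(-18.1))
```

View pics/a5.png

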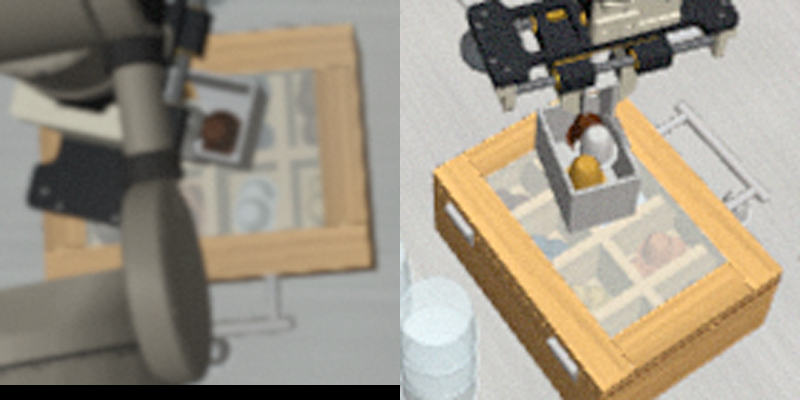

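The caddy hangs upright in the grip with a load of about 4–5 N. I'll carry it round the near post.

Emit:
{"fn": "play_rows", "kwargs": {"moves": [255,-15,-11,4,-2,255,-40,-29,6,-4,255,-70,-50,7,-7,255,-100,-72,7,-10,255,-130,-93,7,-13,255,-155,-111,7,-16,255,-169,-121,7,-18,255,-169,-121,7,-18]}}

```text
time: 4.88
tool_pos: [446.8, 48.0, 314.3]
tcp_rot: [-3.139, 0.001, 1.679]
contact_force: [-1.2, -0.2, -3.4]
grip_width: 28.1
```

```bash
python3 -c "
from h import *
o=st();print(rel((458,-180,315),96.3,o))"
```

```text
t 4.88 pos [446.8  48.  314.3] yaw [-1.7985e+02  4.0000e-02  9.6190e+01] F [-1.2 -0.2 -3.4] M [-0.2   0.29  0.02] w 28.1
(array([-227.9,  -13.5,   -0.5]), np.float64(-0.1))
```

Emit:
{"fn": "play_rows", "kwargs": {"moves": [255,-15,-2,0,0,255,-45,-4,0,0,255,-80,-6,0,0,255,-120,-8,0,0,255,-160,-10,0,0,255,-195,-12,0,0,255,-218,-13,0,0,255,-228,-13,0,0]}}

```text
time: 5.55
tool_pos: [461.6, -181.3, 313.6]
tcp_rot: [-3.14, 0.0, 1.676]
contact_force: [0.5, -0.2, -3.5]
grip_width: 27.7
```

Emit:
{"fn": "play_rows", "kwargs": {"moves": [255,0,0,8,0,255,0,0,16,0,255,0,0,16,0,255,0,0,16,0]}}

```text
time: 5.88
tool_pos: [461.1, -176.5, 297.8]
tcp_rot: [-3.14, -0.002, 1.681]
contact_force: [0.1, 0.5, -2.2]
grip_width: 27.7
```

```bash
python3 -c "
from h import *
o=st();print(rel((542.9,-172.3,297),96.3,o))
snap('b1',dict(top=(290,150,200,200),scene=(190,75,140,140)))"
```

```text
t 5.88 pos [ 461.1 -176.5  297.8] yaw [-1.7991e+02 -1.1000e-01  9.6310e+01] F [ 0.1  0.5 -2.2] M [-0.08  0.04 -0.02] w 27.7
(array([-4.8, 81.7,  0.6]), np.float64(0.0))
```

View pics/b1.png

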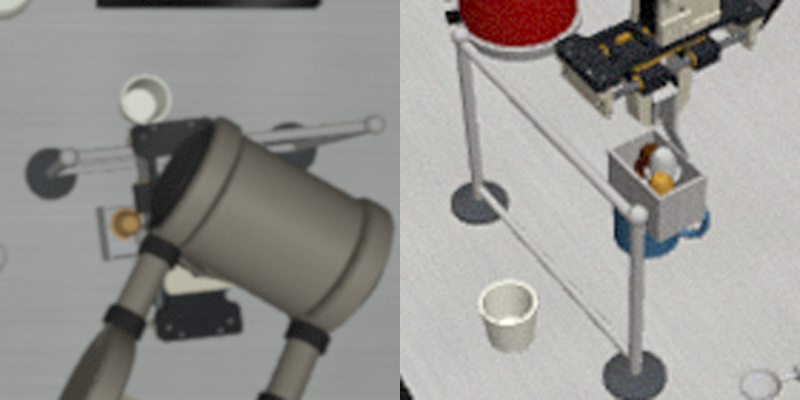

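The caddy is in front of the rail with the mug below it and the near post ball at scene crop (637,213). I'll move in part of the way and then check.

Emit:
{"fn": "play_rows", "kwargs": {"moves": [255,-2,12,0,0,255,-3,26,0,0,255,-4,40,0,0,255,-5,54,0,0,255,-5,60,0,0,255,-5,60,0,0]}}

```text
time: 6.48
tool_pos: [522.6, -176.0, 298.7]
tcp_rot: [3.141, -0.0, 1.681]
contact_force: [0.1, 0.1, -3.5]
grip_width: 28.1
```

```bash
python3 -c "
from h import *
o=st();print(rel((542.9,-172.3,297),96.3,o))
snap('b2',dict(top=(290,150,200,200),scene=(190,65,140,140)))"
```

```text
t 6.48 pos [ 522.6 -176.   298.7] yaw [179.97  -0.    96.3 ] F [ 0.1  0.1 -3.5] M [-0.08 -0.08 -0.  ] w 28.1
(array([ 1.4, 20.6,  1.7]), np.float64(-0.0))
```

View pics/b2.png

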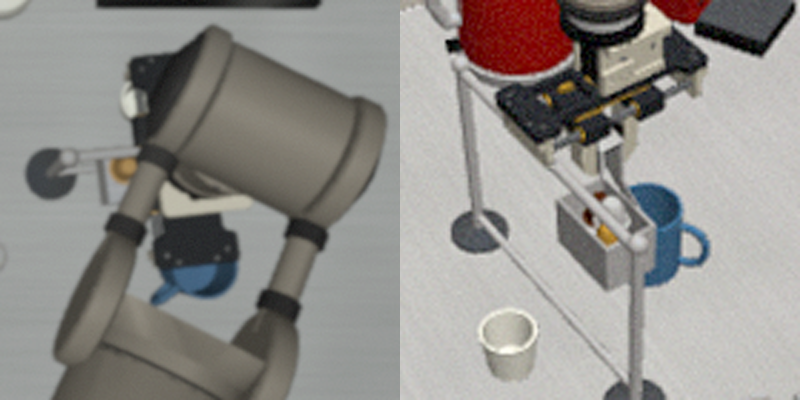

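Emit:
{"fn": "play_rows", "kwargs": {"moves": [255,0,7,0,0,255,0,14,0,0,255,0,20.5,0,0,255,0,20.5,0,0,255,0,20.5,0,0]}}

```text
time: 7.0
tool_pos: [542.2, -174.4, 298.5]
tcp_rot: [-3.141, -0.0, 1.68]
contact_force: [-0.5, 0.4, -4.5]
grip_width: 27.7
```

```bash
python3 - <<'E'
from h import *
o=st()
from plant import bot
c=bot.capture("scene");pickle.dump(c,open("scene_b3.pkl","wb"))
I=cv2.resize(c["color"][75:205,190:300,::-1],None,fx=5,fy=5,interpolation=cv2.INTER_CUBIC)
I=cv2.convertScaleAbs(I,alpha=1.4)
# rail axis and expected caddy hook + fingers
th=np.deg2rad(6.3)
p=o["tool_pos"]; base=p[2]-148
P=T([p[0],p[1],th,base],[(14,14,126),(14,14,159),(-14,14,159),(-14,14,126)])
q=((proj("scene",P,c)-(190,75))*5).astype(int);cv2.polylines(I,[q.reshape(-1,1,2)],False,(0,0,255),1)
cv2.imwrite("pics/b3.png",I)
E
```

```text
t 7.0 pos [ 542.2 -174.4  298.5] yaw [-1.7998e+02 -1.0000e-02  9.6230e+01] F [-0.5  0.4 -4.5] M [-0.03  0.05 -0.01] w 27.7
```

View pics/b3.png

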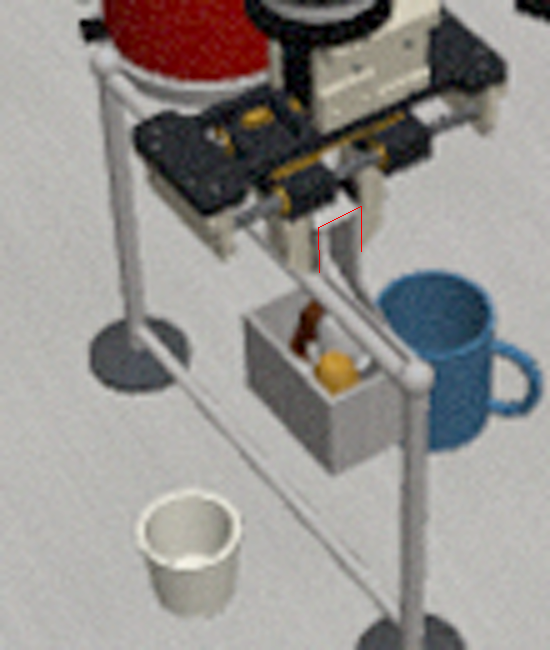

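Emit:
{"fn": "play_rows", "kwargs": {"moves": [255,0,1,10,0,255,0,1,20,0,255,0,1,25,0,255,0,1,29,0,255,0,1,33,0,255,0,1,36,0,255,0,1,36,0]}}

```text
time: 7.63
tool_pos: [542.8, -174.3, 262.0]
tcp_rot: [-3.141, -0.001, 1.679]
contact_force: [0.4, -0.1, -4.4]
grip_width: 27.8
```

```bash
python3 -c "
from h import *
o=st()
snap('b4',dict(scene=(190,75,110,110)))"
```

```text
t 7.63 pos [ 542.8 -174.3  262. ] yaw [-1.7995e+02 -3.0000e-02  9.6200e+01] F [ 0.4 -0.1 -4.4] M [-0.04  0.08 -0.02] w 27.8
```

View pics/b4.png

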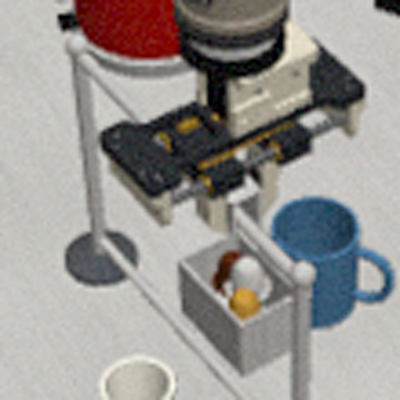

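The rail enters the hook at crop (240,215) with no contact force. I'll lower it until it rests.

Emit:
{"fn": "play_rows", "kwargs": {"moves": [255,0,0,6,0,255,0,0,11,0,255,0,0,15,0,255,0,0,17,0,255,0,0,17,0,255,0,0,17,0]}}

```text
time: 8.18
tool_pos: [543.0, -174.4, 245.6]
tcp_rot: [-3.141, -0.0, 1.679]
contact_force: [0.2, 0.2, -4.2]
grip_width: 27.5
```

Emit:
{"fn": "play_rows", "kwargs": {"moves": [255,0,0,1.5,0,255,0,0,3,0,255,0,0,4,0,255,0,0,4,0]}}

```text
time: 8.52
tool_pos: [543.2, -174.5, 242.6]
tcp_rot: [3.14, 0.001, 1.679]
contact_force: [-1.5, 0.9, 2.4]
grip_width: 27.8
```

The force swung from -4.2 to +2.4 N, so the hook is resting on the rail. I'll ease up 1 mm and slide it to the far post.

Emit:
{"fn": "play_rows", "kwargs": {"moves": [255,-6,0,-1,0,255,-18,0,-1,0,255,-32,0,-1,0,255,-48,0,-1,0,255,-62,0,-1,0,255,-76,0,-1,0,255,-86,0,-1,0,255,-90,0,-1,0]}}

```text
time: 9.18
tool_pos: [552.8, -266.1, 242.6]
tcp_rot: [3.141, 0.0, 1.677]
contact_force: [0.1, 3.0, 2.0]
grip_width: 27.9
```

```bash
cat >> h.py <<'E'
def railc(p):
    th=.1096;d=np.array(p[:2])-(551.1,-246.9);return (d@[np.cos(th),np.sin(th)]).round(1),(d@[-np.sin(th),np.cos(th)]).round(1)
E
python3 -c "
from h import *
o=st();print(railc(o['tool_pos']))"
```

```text
t 9.18 pos [ 552.8 -266.1  242.6] yaw [1.7998e+02 1.0000e-02 9.6110e+01] F [0.1 3.  2. ] M [0.4  0.06 0.03] w 27.9
(np.float64(-0.4), np.float64(-19.2))
```

Emit:
{"fn": "play_rows", "kwargs": {"moves": [255,-6,0,0,0,255,-18,0,0,0,255,-32,0,0,0,255,-46,0,0,0,255,-60,0,0,0,255,-72,0,0,0,255,-78,0,0,0,255,-78,0,0,0]}}

```text
time: 9.85
tool_pos: [561.2, -343.4, 242.7]
tcp_rot: [3.141, 0.002, 1.678]
contact_force: [-0.4, -2.4, 0.5]
grip_width: 27.7
```

```bash
python3 -c "
from h import *
o=st();print(railc(o['tool_pos']))
snap('c1',dict(top=(340,150,200,200),scene=(170,55,120,120)))"
```

```text
t 9.85 pos [ 561.2 -343.4  242.7] yaw [1.7997e+02 1.1000e-01 9.6140e+01] F [-0.4 -2.4  0.5] M [-0.42 -0.05  0.  ] w 27.7
(np.float64(-0.5), np.float64(-97.0))
```

View pics/c1.png

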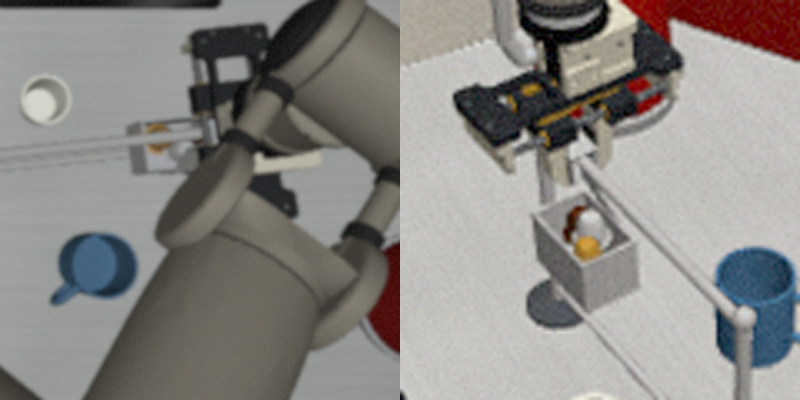

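Emit:
{"fn": "play_rows", "kwargs": {"moves": [255,-3,0,0,0,255,-6,0,0,0,255,-8,0,0,0,255,-8,0,0,0]}}

```text
time: 10.28
tool_pos: [562.1, -349.3, 242.7]
tcp_rot: [3.142, -0.0, 1.679]
contact_force: [-0.1, 1.7, -0.6]
grip_width: 27.9
```

```bash
python3 -c "
from h import *
o=st();print(railc(o['tool_pos']))"
```

```text
t 10.28 pos [ 562.1 -349.3  242.7] yaw [ 1.800e+02 -1.000e-02  9.623e+01] F [-0.1  1.7 -0.6] M [0.06 0.04 0.  ] w 27.9
(np.float64(-0.2), np.float64(-103.0))
```

Emit:
{"fn": "play_rows", "kwargs": {"moves": [255,-1.5,0,0,0,255,-3,0,0,0,255,-4,0,0,0,255,-4,0,0,0]}}

```text
time: 10.62
tool_pos: [562.5, -353.5, 242.7]
tcp_rot: [3.141, 0.0, 1.679]
contact_force: [-0.2, 1.9, -1.4]
grip_width: 27.7
```

```bash
python3 -c "
from h import *
o=st();print(railc(o['tool_pos']))"
```

```text
t 10.62 pos [ 562.5 -353.5  242.7] yaw [179.99   0.    96.2 ] F [-0.2  1.9 -1.4] M [0.1  0.06 0.01] w 27.7
(np.float64(-0.3), np.float64(-107.2))
```

Emit:
{"fn": "play_rows", "kwargs": {"moves": [255,-1,0,0,0,255,-2,0,0,0,255,-2,0,0,0,255,-2,0,0,0]}}

```text
time: 10.95
tool_pos: [562.7, -355.2, 242.8]
tcp_rot: [3.141, -0.0, 1.679]
contact_force: [-0.1, 3.6, 0.3]
grip_width: 27.5
```

```bash
python3 -c "
from h import *
o=st();print(railc(o['tool_pos']))
snap('c2',dict(top=(340,150,200,200),scene=(190,75,70,70)))"
```

```text
t 10.95 pos [ 562.7 -355.2  242.8] yaw [ 1.7999e+02 -3.0000e-02  9.6210e+01] F [-0.1  3.6  0.3] M [0.61 0.09 0.01] w 27.5
(np.float64(-0.3), np.float64(-108.9))
```

View pics/c2.png

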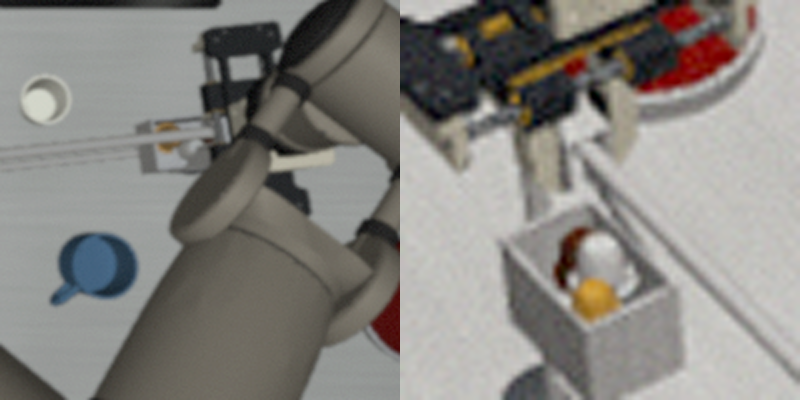

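Emit:
{"fn": "play_rows", "kwargs": {"moves": [255,-1,0,0,0,255,-1,0,0,0,255,-1,0,0,0]}}

```text
time: 11.3
tool_pos: [562.7, -355.4, 242.7]
tcp_rot: [-3.141, -0.002, 1.68]
contact_force: [-0.8, 5.6, 2.3]
grip_width: 27.6
```

```bash
python3 -c "
from h import *
o=st();print(railc(o['tool_pos']))"
```

```text
t 11.3 pos [ 562.7 -355.4  242.7] yaw [-1.7998e+02 -1.1000e-01  9.6230e+01] F [-0.8  5.6  2.3] M [ 1.14  0.25 -0.02] w 27.6
(np.float64(-0.3), np.float64(-109.1))
```

Contact with the post is confirmed: the position has stopped while Fy and Mx keep rising. I'll relax the push and open slowly.

Emit:
{"fn": "play_rows", "kwargs": {"moves": [255,1,0,0,0,255,1,0,0,0,170,1,0,0,0,160,1,0,0,0,140,1,0,0,0,120,1,0,0,0,100,1,0,0,0,100,1,0,0,0]}}

```text
time: 11.97
tool_pos: [562.7, -355.5, 242.7]
tcp_rot: [3.141, 0.0, 1.679]
contact_force: [-0.4, 0.6, -0.1]
grip_width: 54.0
```

Emit:
{"fn": "play_rows", "kwargs": {"moves": [100,0,0,0,0,100,0,0,0,0,100,0,0,0,0]}}

```text
time: 12.22
tool_pos: [562.7, -355.3, 242.7]
tcp_rot: [3.142, 0.0, 1.679]
contact_force: [-0.6, -0.4, 0.3]
grip_width: 55.7
```

```bash
python3 -c "
from h import *
o=st();print(railc(o['tool_pos']))
snap('c3',dict(top=(340,150,200,200),scene=(190,75,70,70)))"
```

```text
t 12.22 pos [ 562.7 -355.3  242.7] yaw [180.     0.    96.21] F [-0.6 -0.4  0.3] M [-0.05  0.01 -0.02] w 55.7
(np.float64(-0.3), np.float64(-109.1))
```

View pics/c3.png

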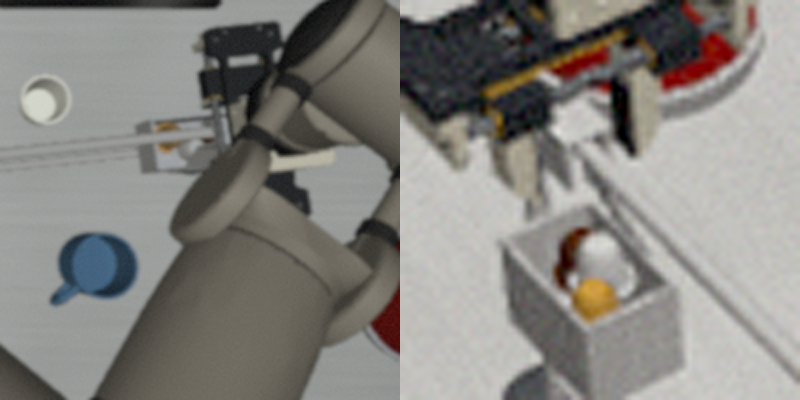

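The fingers are clear and the caddy hangs free and upright against the far post. I'll withdraw upwards.

Emit:
{"fn": "play_rows", "kwargs": {"moves": [100,0,0,-8,0,100,0,0,-20,0,100,0,0,-40,0,100,0,0,-60,0,100,0,0,-77,0,100,0,0,-77,0]}}

```text
time: 12.82
tool_pos: [563.6, -356.0, 324.7]
tcp_rot: [3.136, 0.006, 1.679]
contact_force: [-0.2, -0.8, 1.4]
grip_width: 56.1
```

```bash
python3 -c "
from h import *
o=st();print(rel((441.5,191.8,320),95,o))
snap('c4',dict(top=(340,150,200,200),scene=(190,75,70,70)))"
```

```text
t 12.82 pos [ 563.6 -356.   324.7] yaw [179.67   0.32  96.21] F [-0.2 -0.8  1.4] M [-0.11 -0.02 -0.03] w 56.1
(array([557.8, -62.1,   1.2]), np.float64(1.2))
```

View pics/c4.png

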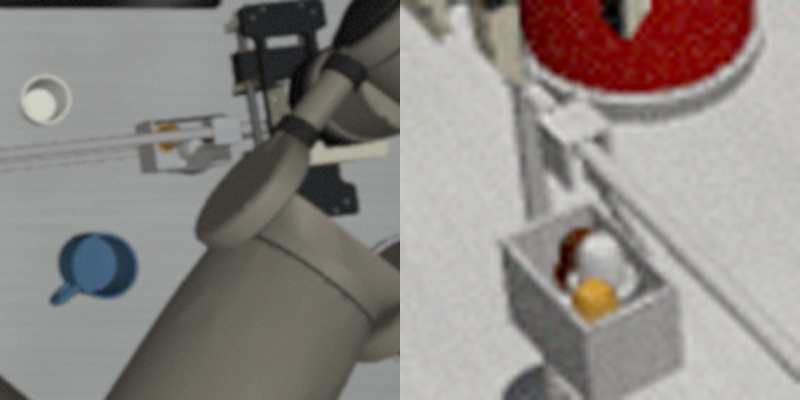

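The caddy still hangs at the far post, with its hook at crop (575,125). Next is the chest.

Emit:
{"fn": "play_rows", "kwargs": {"moves": [165,15,-2,0,0,165,45,-5,0,0,165,80,-9,0,0,165,118,-13,0,0,165,156,-17,0,0,165,194,-21,0,0,165,232,-26,0,0,165,270,-30,0,0]}}

```text
time: 13.58
tool_pos: [502.1, -88.3, 318.1]
tcp_rot: [-3.139, -0.001, 1.679]
contact_force: [1.2, -0.4, 0.6]
grip_width: 32.4
```

Emit:
{"fn": "play_rows", "kwargs": {"moves": [165,38,-4,0,0,165,76,-9,0,0,165,114,-13,0,0,165,152,-17,0,0,165,190,-21,0,0,165,225,-25,0,0,165,255,-28,0,1,165,275,-31,0,1]}}

```text
time: 14.25
tool_pos: [441.5, 182.3, 318.3]
tcp_rot: [-3.139, -0.0, 1.663]
contact_force: [0.2, -0.4, -0.1]
grip_width: 32.4
```

Emit:
{"fn": "play_rows", "kwargs": {"moves": [165,6,0,0,0,165,6,0,0,0,165,6,0,0,0,165,6,0,0,0]}}

```text
time: 14.58
tool_pos: [442.8, 184.8, 319.2]
tcp_rot: [-3.141, 0.001, 1.661]
contact_force: [0.6, 0.5, -0.5]
grip_width: 32.2
```

```bash
python3 -c "
from h import *
o=st();print(rel((441.5,191.8,180),95,o))
snap('d1',dict(top=(130,160,135,130),scene=(260,190,140,140)))"
```

```text
t 14.58 pos [442.8 184.8 319.2] yaw [-1.7995e+02  3.0000e-02  9.5150e+01] F [ 0.6  0.5 -0.5] M [-0.1   0.09  0.03] w 32.2
(array([  7.2,  -0.5, 139.2]), np.float64(0.1))
```

View pics/d1.png

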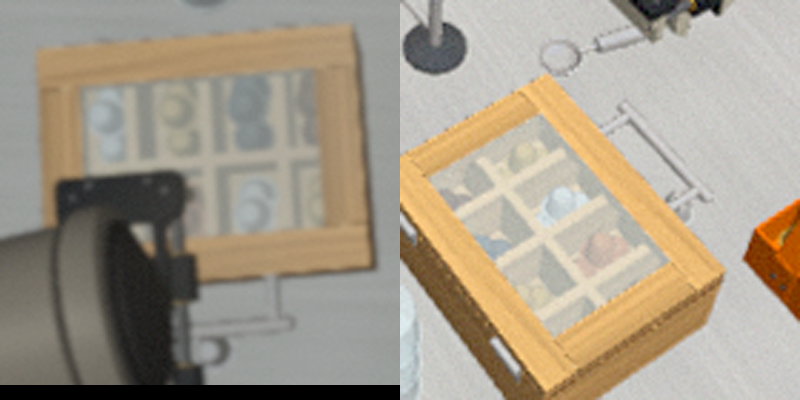

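Emit:
{"fn": "play_rows", "kwargs": {"moves": [165,3,0,15,0,165,6,0,45,0,165,7,-0.5,80,0,165,7,-0.5,115,0,165,7,-0.5,135,0,165,7,-0.5,139,0,165,7,-0.5,139,0,165,7,-0.5,139,0]}}

```text
time: 15.35
tool_pos: [442.4, 192.5, 181.9]
tcp_rot: [3.14, -0.0, 1.661]
contact_force: [0.4, -0.1, 0.3]
grip_width: 32.4
```

```bash
python3 -c "
from h import *
o=st();print(rel((441.5,191.8,113),95,o))
snap('d2',dict(top=(130,160,135,130),scene=(300,190,80,80)))"
```

```text
t 15.35 pos [442.4 192.5 181.9] yaw [ 1.799e+02 -2.000e-02  9.516e+01] F [ 0.4 -0.1  0.3] M [-0.12  0.05 -0.02] w 32.4
(array([-0.7, -1.1, 68.9]), np.float64(0.2))
```

View pics/d2.png

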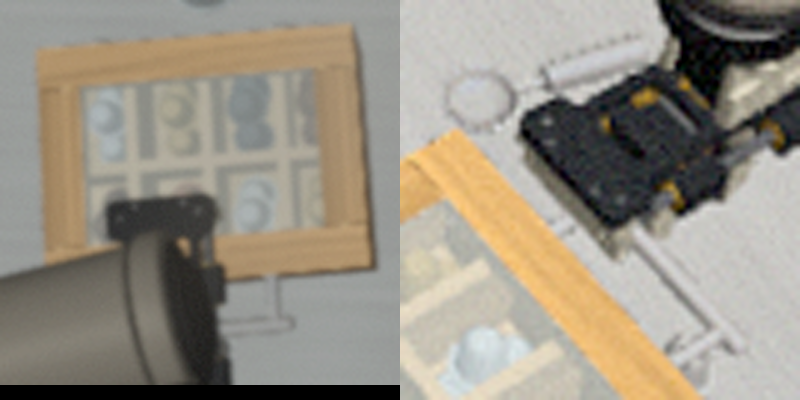

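Emit:
{"fn": "play_rows", "kwargs": {"moves": [165,0,-1,12,0,165,0,-1,26,0,165,0,-1,38,0,165,0,-1,38,0]}}

```text
time: 15.78
tool_pos: [440.1, 192.6, 142.3]
tcp_rot: [-3.141, 0.0, 1.662]
contact_force: [0.0, 0.0, 0.5]
grip_width: 32.5
```

```bash
python3 - <<'E'
from h import *
from plant import bot
o=st()
c=bot.capture("scene");pickle.dump(c,open("scene_d3.pkl","wb"))
x0,y0,k=300,190,7
I=cv2.convertScaleAbs(cv2.resize(c["color"][y0:y0+80,x0:x0+80,::-1],None,fx=k,fy=k,interpolation=cv2.INTER_CUBIC),alpha=1.5)
p=o["tool_pos"];th=np.deg2rad(5.1)
for s in(16,-16,35,-35):
    P=T([p[0],p[1],th,p[2]-22],[(s,-9.5,0),(s,9.5,0),(s,9.5,60)])
    q=((proj("scene",P,c)-(x0,y0))*k).astype(int);cv2.polylines(I,[q.reshape(-1,1,2)],False,(0,0,255),1)
P=T([444.5,192,th,105],[(0,-60,0),(0,60,0)]);q=((proj("scene",P,c)-(x0,y0))*k).astype(int);cv2.polylines(I,[q.reshape(-1,1,2)],False,(0,255,0),1)
cv2.imwrite("pics/d3.png",I)
E
```

```text
t 15.78 pos [440.1 192.6 142.3] yaw [-179.95    0.     95.21] F [0.  0.  0.5] M [-0.15  0.08  0.  ] w 32.5
```

View pics/d3.png

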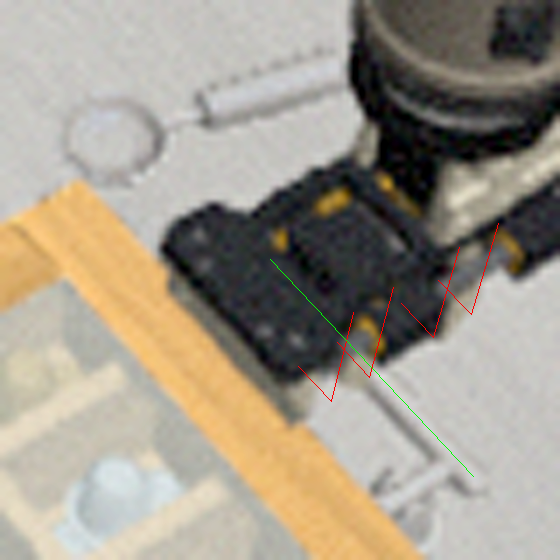

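```bash
python3 - <<'E'
from h import *
c=pickle.load(open("scene_d3.pkl","rb"))
x0,y0,k=335,215,16
I=cv2.convertScaleAbs(cv2.resize(c["color"][y0:y0+35,x0:x0+45,::-1],None,fx=k,fy=k,interpolation=cv2.INTER_CUBIC),alpha=2.0)
cv2.imwrite("pics/d3b.png",I)
E
```

```text
(no output)
```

View pics/d3b.png

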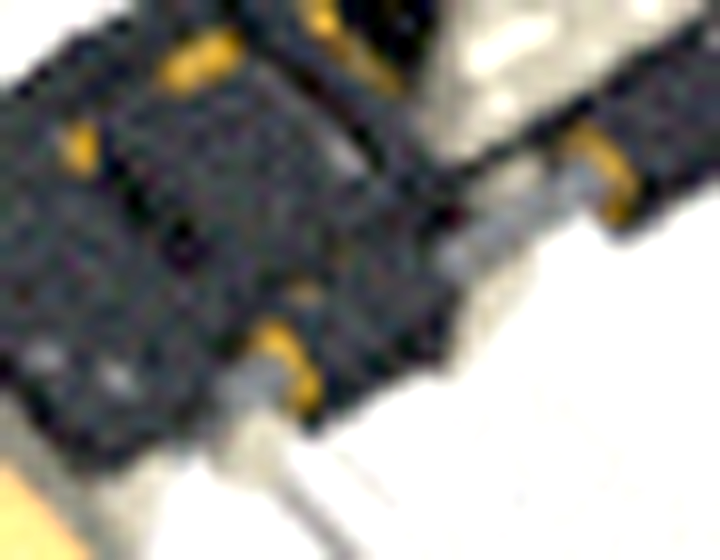

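The finger tips at (350,244) and (365,237) match the arm's own pose. The bar looks 0–3 mm further out than my estimate, so I'll shift +3 mm and go down around it.

Emit:
{"fn": "play_rows", "kwargs": {"moves": [165,0,3,0,0,165,0,3,0,0,165,0,3,6,0,165,0,3,12,0,165,0,3,18,0,165,0,3,24,0,165,0,3,29,0,165,0,3,29,0]}}

```text
time: 16.5
tool_pos: [442.7, 192.8, 112.4]
tcp_rot: [-3.139, 0.0, 1.662]
contact_force: [-1.0, 0.0, 0.5]
grip_width: 32.4
```

```bash
python3 - <<'E'
from h import *
from plant import bot
o=st()
c=bot.capture("scene")
x0,y0,k=325,205,12
I=cv2.convertScaleAbs(cv2.resize(c["color"][y0:y0+50,x0:x0+60,::-1],None,fx=k,fy=k,interpolation=cv2.INTER_CUBIC),alpha=2.0)
cv2.imwrite("pics/d4.png",I)
E
```

```text
t 16.5 pos [442.7 192.8 112.4] yaw [-1.7986e+02  2.0000e-02  9.5210e+01] F [-1.   0.   0.5] M [-0.09  0.07  0.03] w 32.4
```

View pics/d4.png

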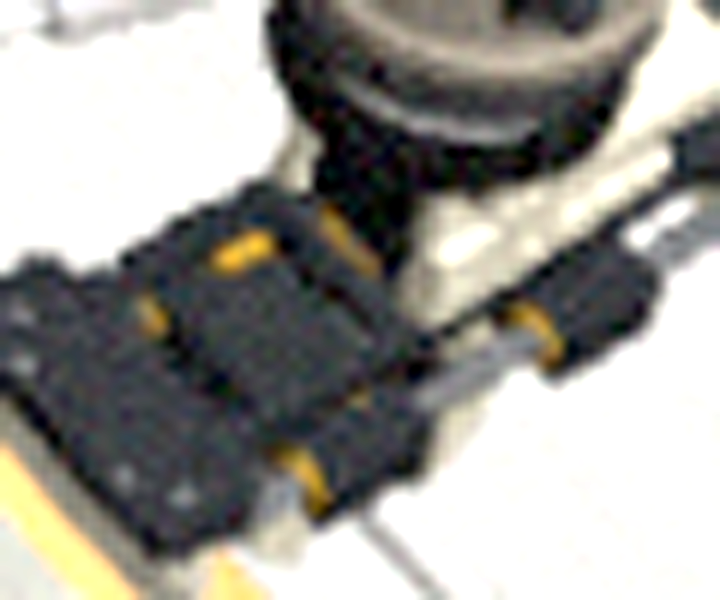

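The bar passes between the fingers with no contact. I'll close, watching for side force.

Emit:
{"fn": "play_rows", "kwargs": {"moves": [185,0,0,0,0,195,0,0,0,0,205,0,0,0,0,205,0,0,0,0]}}

```text
time: 16.88
tool_pos: [443.6, 193.0, 114.0]
tcp_rot: [3.141, -0.0, 1.662]
contact_force: [-0.2, 1.7, -0.5]
grip_width: 18.5
```

```bash
python3 -c "
from h import *
o=st()"
```

```text
t 16.88 pos [443.6 193.  114. ] yaw [ 1.7997e+02 -1.0000e-02  9.5210e+01] F [-0.2  1.7 -0.5] M [-0.05  0.03 -0.  ] w 18.5
```

Emit:
{"fn": "play_rows", "kwargs": {"moves": [212,0,0,0,0,216,0,0,0,0,255,0,0,0,0,255,0,0,0,0,255,0,0,0,0,255,0,0,0,0]}}

```text
time: 17.38
tool_pos: [444.6, 193.1, 114.0]
tcp_rot: [3.139, -0.0, 1.662]
contact_force: [4.7, -0.4, -3.3]
grip_width: 11.0
```

```bash
python3 - <<'E'
from h import *
o=st()
# arc: bar offset from hinge, tool y = +x chest, tool z = down
for a in range(0,64,4):
    r=np.deg2rad(a); x=-240*np.cos(r)+9*np.sin(r); z=240*np.sin(r)+9*np.cos(r)
    print(a,round(x+240,1),round(-(z-9),1))
E
```

```text
t 17.38 pos [444.6 193.1 114. ] yaw [ 1.7985e+02 -2.0000e-02  9.5200e+01] F [ 4.7 -0.4 -3.3] M [-0.05 -0.85  0.01] w 11.0
0 0.0 -0.0
4 1.2 -16.7
8 3.6 -33.3
12 7.1 -49.7
16 11.8 -65.8
20 17.6 -81.5
24 24.4 -96.8
28 32.3 -111.6
32 41.2 -125.8
36 51.1 -139.3
40 61.9 -152.2
44 73.6 -164.2
48 86.1 -175.4
52 99.3 -185.7
56 113.3 -195.0
60 127.8 -203.3
```

The bar is gripped at 11 mm against a nominal 12. I'll start the lift along the hinge arc.

Emit:
{"fn": "play_rows", "kwargs": {"moves": [255,0,1.5,0,0,255,0,1.7,-4,0,255,0,2,-8,0,255,0,2.5,-16,0,255,0,3.7,-25,0,255,0,5,-33,0,255,0,5,-33,0]}}

```text
time: 17.97
tool_pos: [448.3, 193.4, 148.3]
tcp_rot: [3.141, -0.0, 1.662]
contact_force: [-1.3, 0.0, -3.8]
grip_width: 10.9
```

```bash
python3 - <<'E'
from h import *
o=st()
snap('e1',dict(top=(130,160,135,130),scene=(240,190,140,140)))
E
```

```text
t 17.97 pos [448.3 193.4 148.3] yaw [179.99  -0.    95.21] F [-1.3  0.  -3.8] M [-0.12  0.22 -0.07] w 10.9
```

View pics/e1.png

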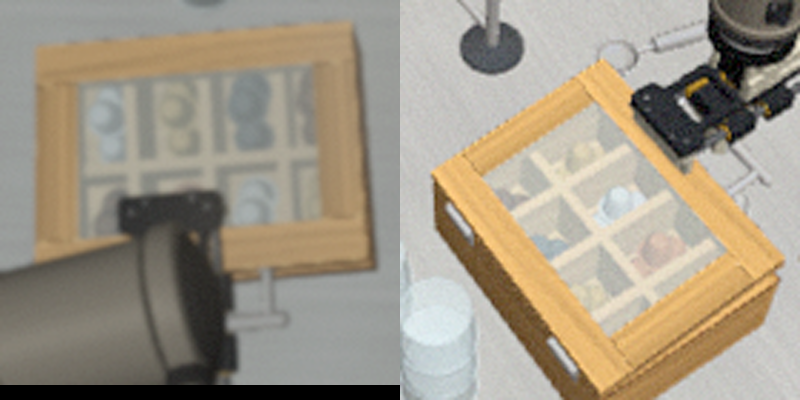

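Emit:
{"fn": "play_rows", "kwargs": {"moves": [255,0,1.5,-8,0,255,0,3.5,-16.4,0,255,0,8.2,-32.5,0,255,0,14,-48.2,0,255,0,20.8,-63.5,0,255,0,28.7,-78.3,0,255,0,37.6,-92.5,0,255,0,37.6,-92.5,0]}}

```text
time: 18.73
tool_pos: [485.6, 196.6, 242.4]
tcp_rot: [-3.141, 0.0, 1.662]
contact_force: [-8.7, -2.0, 2.2]
grip_width: 10.7
```

```bash
python3 - <<'E'
from h import *
o=st()
snap('e2',dict(top=(130,160,135,130),scene=(240,170,150,150)))
E
```

```text
t 18.73 pos [485.6 196.6 242.4] yaw [-1.7995e+02  1.0000e-02  9.5210e+01] F [-8.7 -2.   2.2] M [-0.4   1.68 -0.07] w 10.7
```

View pics/e2.png

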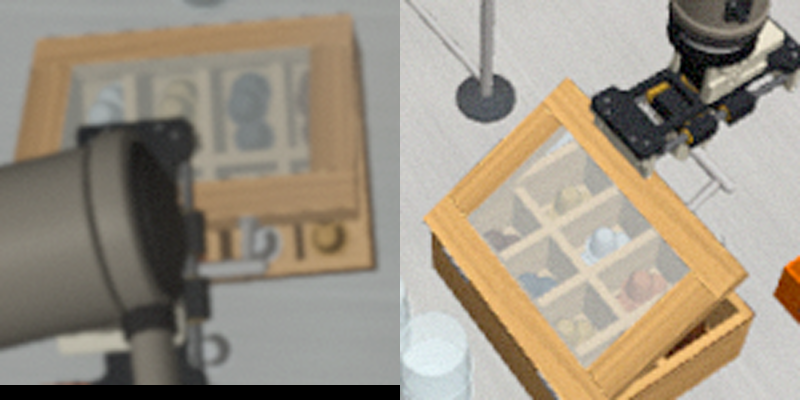

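Emit:
{"fn": "play_rows", "kwargs": {"moves": [255,0,-1.5,0,0,255,0,3,-7,0,255,0,8,-13.5,0,255,0,13.5,-20,0,255,0,19,-26.4,0,255,0,25,-32.5,0,255,0,31,-38.4,0,255,0,31,-38.4,0]}}

```text
time: 19.5
tool_pos: [516.4, 199.3, 280.6]
tcp_rot: [-3.141, 0.0, 1.662]
contact_force: [-10.2, -4.1, 7.7]
grip_width: 10.8
```

Emit:
{"fn": "play_rows", "kwargs": {"moves": [255,0,0,0,0,255,0,0,0,0]}}

```text
time: 19.67
tool_pos: [515.5, 199.2, 279.6]
tcp_rot: [-3.139, 0.001, 1.662]
contact_force: [-10.7, -3.3, 7.4]
grip_width: 10.9
```

```bash
python3 - <<'E'
from h import *
o=st()
E
```

```text
t 19.67 pos [515.5 199.2 279.6] yaw [-1.7985e+02  3.0000e-02  9.5210e+01] F [-10.7  -3.3   7.4] M [-0.59  1.98 -0.02] w 10.9
```

Emit:
{"fn": "play_rows", "kwargs": {"moves": [255,0,-1,-1,0,255,0,-2,-2,0,255,0,-2,-2,0,255,0,-2,-2,0]}}

```text
time: 20.0
tool_pos: [515.3, 199.2, 279.6]
tcp_rot: [3.141, 0.0, 1.661]
contact_force: [2.0, -2.7, -5.6]
grip_width: 10.8
```

```bash
python3 - <<'E'
from h import *
o=st()
snap('e3',dict(top=(130,160,135,130),scene=(240,160,150,150)))
E
```

```text
t 20.0 pos [515.3 199.2 279.6] yaw [1.7997e+02 2.0000e-02 9.5190e+01] F [ 2.  -2.7 -5.6] M [-0.44 -0.13  0.03] w 10.8
```

View pics/e3.png

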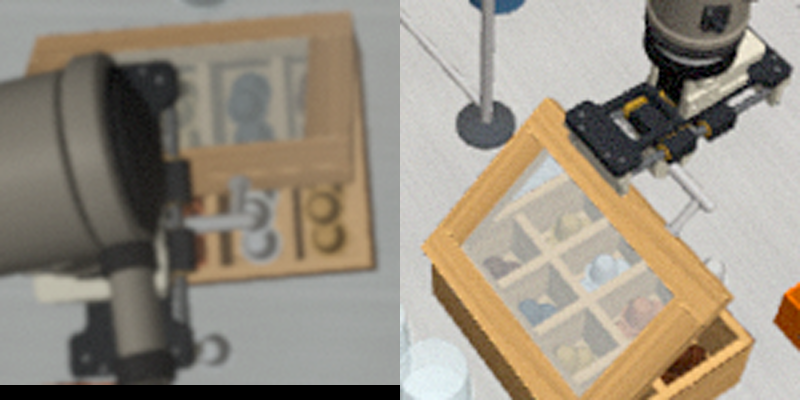

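```bash
cat > ang.py <<'E'
from h import *
u=lambda p:(p[0]-444.8)*np.cos(.087)+(p[1]-193.1)*np.sin(.087)
pts=[(444.6,193.1,114),(448.3,193.4,148.3),(485.6,196.6,242.4),(515.3,199.2,279.6)]
A=np.array([(u(p),p[2]) for p in pts])
R=np.hypot(240,9)
r=least_squares(lambda h:np.hypot(A[:,0]-h[0],A[:,1]-h[1])-R,[240,105]);h=r.x
print("hinge u,z(tcp-equiv)",h,"res",r.fun)
def ang(p): return np.degrees(np.arctan2(p[2]-h[1],h[0]-u(p)))-np.degrees(np.arctan2(9,240))
if __name__=="__main__":
    print([ang(p).round(2) for p in pts])
    a=np.deg2rad(60+np.degrees(np.arctan2(9,240)));print("60deg: u",h[0]-R*np.cos(a),"z",h[1]+R*np.sin(a))
    o=st();print(ang(o["tool_pos"]),u(o["tool_pos"]))
E
python3 ang.py
python3 - <<'E'
from h import *
# camera: bar end + lid corner, images at e3
for n,w in(("scene",(270,170,110,110)),("top",(130,160,135,130))):
    c=pickle.load(open(f"{n}_e3.pkl","rb"));x0,y0,W,H=w
    k=5
    I=cv2.convertScaleAbs(cv2.resize(c["color"][y0:y0+H,x0:x0+W,::-1],None,fx=k,fy=k,interpolation=cv2.INTER_CUBIC),alpha=1.5)
    for a,col in((40,(255,0,0)),(44,(0,0,255)),(48,(0,255,0))):
        r=np.deg2rad(a)
        def L(d,y,t): # distance from hinge, y, thickness
            return (100-d*np.cos(r)+t*np.sin(r),y,96+d*np.sin(r)+t*np.cos(r))
        for seg in([L(200,-130,18),L(200,130,18)],[L(240,-60,9),L(240,60,9)],[L(200,-130,18),L(0,-130,18)],[L(200,130,18),L(0,130,18)]):
            q=((proj(n,T([584.8,204.3,.087],seg),c)-(x0,y0)+.5)*k).astype(int);cv2.polylines(I,[q.reshape(-1,1,2)],False,col,1)
    cv2.imwrite(f"pics/e3_{n}.png",I)
E
```

```text
hinge u,z(tcp-equiv) [240.2059839  108.94536699] res [ 0.28966891 -0.22612177 -0.34966814  0.31789061]
[np.float64(-0.94), np.float64(7.29), np.float64(31.67), np.float64(43.06)]
60deg: u 128.00021253624064 z 321.2914638970607
t 20.1 pos [515.1 199.3 279.5] yaw [1.7999e+02 2.0000e-02 9.5200e+01] F [ 3.4 -2.7 -6.2] M [-0.49 -0.21  0.01] w 10.8
43.00876469079393 70.60416285193918
```

View pics/e3_scene.png

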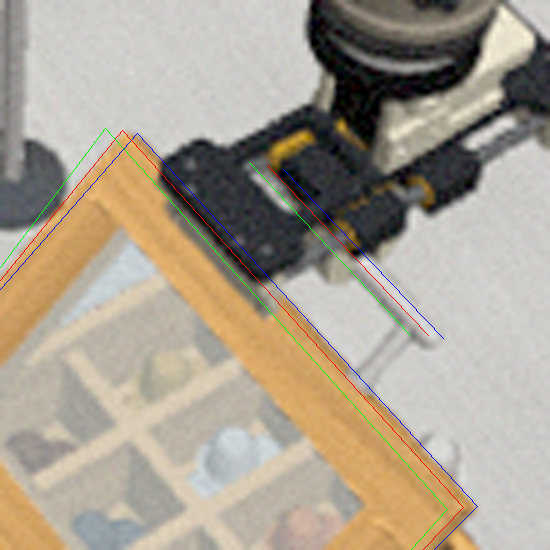

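View pics/e3_top.png

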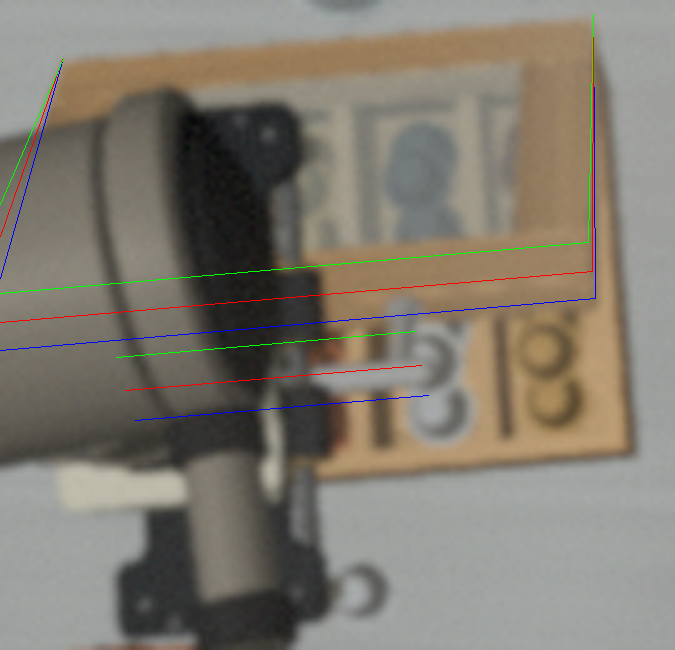

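```bash
python3 - <<'E'
from ang import *
f=lambda a:(h[0]-R*np.cos(np.deg2rad(a)+np.arctan2(9,240)),h[1]+R*np.sin(np.deg2rad(a)+np.arctan2(9,240)))
b=f(43.0)
for a in(45,47,49,51,53,55,57,58,59,60,60.5): print(a,round(f(a)[0]-b[0],1),round(-(f(a)[1]-b[1]),1))
E
```

```text
hinge u,z(tcp-equiv) [240.2059839  108.94536699] res [ 0.28966891 -0.22612177 -0.34966814  0.31789061]
45 6.0 -5.8
47 12.3 -11.4
49 18.7 -16.8
51 25.3 -21.9
53 32.1 -26.8
55 39.1 -31.5
57 46.2 -35.9
58 49.8 -38.0
59 53.5 -40.1
60 57.2 -42.1
60.5 59.0 -43.1
```

Emit:
{"fn": "play_rows", "kwargs": {"moves": [255,0,6,-5.8,0,255,0,12.3,-11.4,0,255,0,18.7,-16.8,0,255,0,25.3,-21.9,0,255,0,32.1,-26.8,0,255,0,39.1,-31.5,0,255,0,46.2,-35.9,0,255,0,46.2,-35.9,0]}}

```text
time: 20.77
tool_pos: [561.3, 203.2, 316.7]
tcp_rot: [3.141, 0.0, 1.661]
contact_force: [-3.0, -3.9, 2.1]
grip_width: 11.1
```

Emit:
{"fn": "play_rows", "kwargs": {"moves": [255,0,0,0,0,255,0,0,0,0]}}

```text
time: 20.93
tool_pos: [560.1, 203.2, 316.0]
tcp_rot: [-3.141, 0.001, 1.662]
contact_force: [-2.3, -4.8, 0.4]
grip_width: 10.8
```

```bash
python3 ang.py
```

```text
hinge u,z(tcp-equiv) [240.2059839  108.94536699] res [ 0.28966891 -0.22612177 -0.34966814  0.31789061]
[np.float64(-0.94), np.float64(7.29), np.float64(31.67), np.float64(43.06)]
60deg: u 128.00021253624064 z 321.2914638970607
t 20.93 pos [560.1 203.2 316. ] yaw [-1.7996e+02  5.0000e-02  9.5200e+01] F [-2.3 -4.8  0.4] M [-0.93  0.69 -0.05] w 10.8
56.82968509387923 115.7076675349846
```

Emit:
{"fn": "play_rows", "kwargs": {"moves": [255,-0.3,4,-2.4,0,255,-0.6,8,-4.6,0,255,-1,11.7,-6.6,0,255,-1,11.7,-6.6,0,255,-1,11.7,-6.6,0,255,-1,11.7,-6.6,0]}}

```text
time: 21.43
tool_pos: [572.3, 204.1, 323.1]
tcp_rot: [3.141, -0.001, 1.662]
contact_force: [-5.0, -1.8, 4.6]
grip_width: 11.1
```

```bash
python3 ang.py; python3 - <<'E'
from h import *
snap('e4',dict(top=(130,160,135,130),scene=(260,150,120,120)))
for n,w in(("scene",(270,150,110,110)),("top",(130,160,135,110))):
    c=pickle.load(open(f"{n}_e4.pkl","rb"));x0,y0,W,H=w
    k=5
    I=cv2.convertScaleAbs(cv2.resize(c["color"][y0:y0+H,x0:x0+W,::-1],None,fx=k,fy=k,interpolation=cv2.INTER_CUBIC),alpha=1.5)
    for a,col in((57,(255,0,0)),(60,(0,0,255)),(63,(0,255,0))):
        r=np.deg2rad(a)
        def L(d,y,t): return (100-d*np.cos(r)+t*np.sin(r),y,96+d*np.sin(r)+t*np.cos(r))
        for seg in([L(200,-130,18),L(200,130,18)],[L(200,-130,0),L(200,130,0)],[L(240,-60,9),L(240,60,9)]):
            q=((proj(n,T([584.8,204.3,.087],seg),c)-(x0,y0)+.5)*k).astype(int);cv2.polylines(I,[q.reshape(-1,1,2)],False,col,1)
    cv2.imwrite(f"pics/e4_{n}.png",I)
E
```

```text
hinge u,z(tcp-equiv) [240.2059839  108.94536699] res [ 0.28966891 -0.22612177 -0.34966814  0.31789061]
[np.float64(-0.94), np.float64(7.29), np.float64(31.67), np.float64(43.06)]
60deg: u 128.00021253624064 z 321.2914638970607
t 21.43 pos [572.3 204.1 323.1] yaw [ 1.7995e+02 -5.0000e-02  9.5230e+01] F [-5.  -1.8  4.6] M [-0.38  1.19 -0.06] w 11.1
60.190455507932825 127.95090673619784
```

View pics/e4_scene.png

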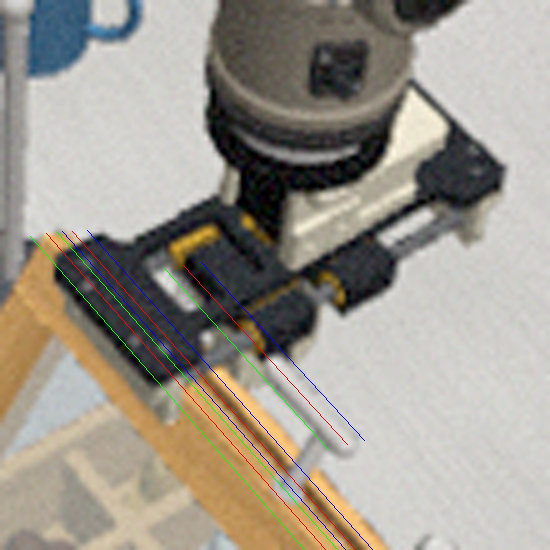

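View pics/e4_top.png

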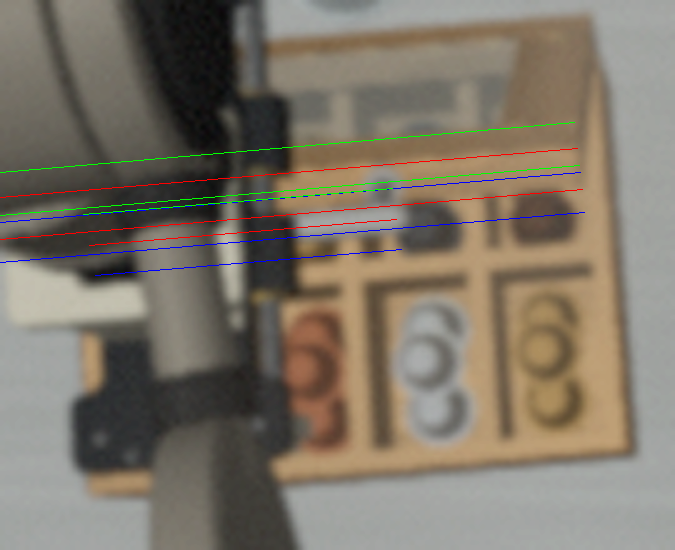

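Emit:
{"fn": "play_rows", "kwargs": {"moves": [255,0,-0.7,-0.8,0,255,0,-0.7,-0.8,0,255,0,-0.7,-0.8,0,255,0,-0.7,-0.8,0,255,0,-0.7,-0.8,0,255,0,-0.7,-0.8,0]}}

```text
time: 22.03
tool_pos: [571.7, 204.0, 322.9]
tcp_rot: [-3.142, -0.001, 1.662]
contact_force: [-3.2, 0.2, -0.0]
grip_width: 11.2
```

```bash
python3 ang.py|tail -2; python3 - <<'E'
from h import *
snap('f1',dict(top=(0,0,560,420),scene=(0,0,560,420)))
c=pickle.load(open("scene_f1.pkl","rb"))["color"]
cv2.imwrite("pics/f2.png",cv2.convertScaleAbs(cv2.resize(c[60:270,160:400,::-1],None,fx=3,fy=2.8,interpolation=cv2.INTER_CUBIC),alpha=1.3))
E
python3 ang.py|tail -2
```

```text
t 22.03 pos [571.7 204.  322.9] yaw [-1.7999e+02 -4.0000e-02  9.5230e+01] F [-3.2  0.2 -0. ] M [ 0.09  0.73 -0.04] w 11.2
60.04200034171013 127.37563086031163
t 22.13 pos [571.7 204.  322.8] yaw [-1.7999e+02 -4.0000e-02  9.5230e+01] F [-3.   1.3 -1. ] M [ 0.2   0.73 -0.02] w 10.8
60.03666030005356 127.37543465735878
```

View pics/f1.png

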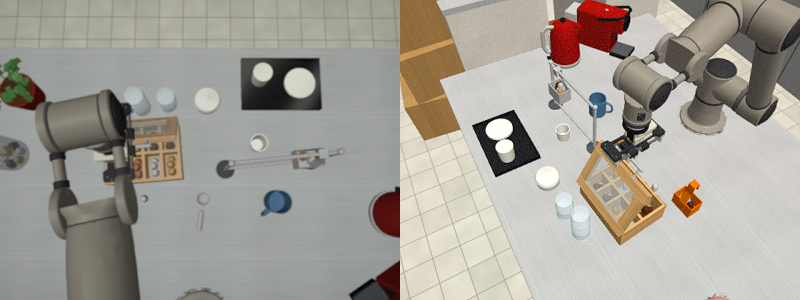

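View pics/f2.png

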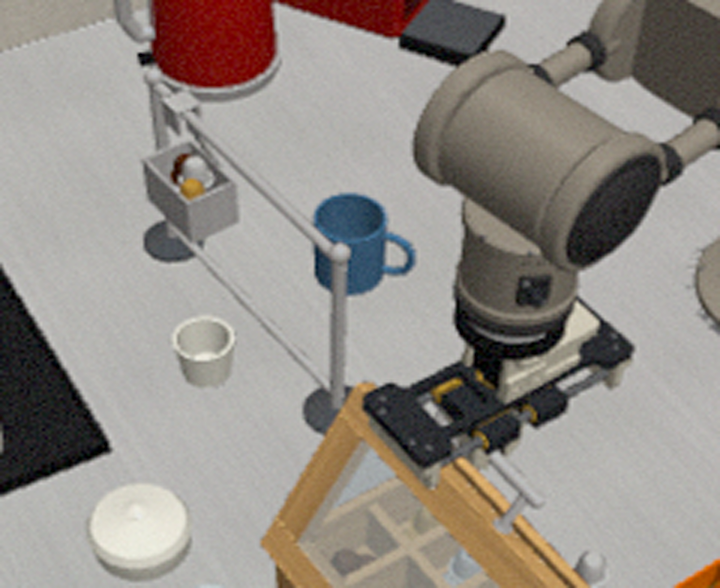

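The caddy hangs upright against the far post, at f2 (190,160). The lid is held at about 60° and the bystanders have not moved. I'll hand it in.

```bash
python3 -c "
from plant import bot
print(bot.close_job())"
```

```text
the job is handed in; nothing more can be done
None
```

I hung the steel caddy at the far end of the rail and then opened the chest lid to 60 degrees. The job was handed in at about 22 s with the arm still holding the lid.

- **Caddy:** I hooked it over the rail about 73 mm from the middle on the chest side. I slid it, resting on the rail, until the far post stopped it, then let go. It stopped 109 mm from the rail's middle by the arm's readings (108 expected). The last picture shows it hanging upright there.
- **Lid:** The final angle is 60.0° from a circle fitted to the arm's positions. The overhead image agrees, with the bar on the 60° line. At hand-in the tool force was about 3 N and the grip on the bar 10.8 mm.
- **Other objects:** In the last pictures the things left on the counter, including the orange look-alike, stand where they were. I compared these by eye, not by measurement.
- **Disagreements:**
  - The bar slid about 4 mm along the fingers during the lift. By height alone the lid would read roughly 2° off, so I used the fitted circle and the pictures.
  - While lifting, the arm pushed towards the hinge with up to about 13 N, and I eased that off before going on.
  - The two cameras differed by 3–5 mm on the chest's position.

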